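# Load the honing plate under the sprung clips of the honing station

### The job

Load the loose honing plate into the honing station so that it is ready for sharpening. Lay it flat on the station's narrow tongue, slide it lengthwise between the rails so that the plate itself lifts both sprung clips, and push it gently home until both clips have snapped down into its cross-groove and its end meets the stop; then let go. Find the stop by feel and don't ram it, don't bear on the station or its clips with the hand, and leave the other things on the bench alone.

Things in the scene. Friction and masses are not known exactly. Their poses are not given: they have to be found in the camera images.
- honing_plate: Honing plate: flat steel, 170 x 60 x 10 mm, 0.3 kg, dark face up, a cross-groove near each end (9 to 27 mm from it, 3 mm deep); ends alike, either may lead. Origin: centre of its underside, x lengthwise, z up. Starts flat on the bench. Grip it across the 60 mm width within 45 mm of the middle, fingertips far down its sides, nearly on the bench: a grip on the top edge alone slips.
- station: Honing station, fixed, dark wood, bed 18 mm high. Origin on the bench under the lane's centre line; x = loading direction. x -150 to 10 mm: tongue 40 mm wide (finger room beside the plate); 10 to 180: board 94 mm wide with rails, then a steel head: stop face, two sprung clips, brass knob (48 mm over the bench). Loaded, the plate's origin is at x -28 to 8 mm, 85 mm short of the stop.
- tongue_top (a point): Point on the bed's centre line at the station's x = -88 mm. With the plate's origin here and its length along the lane it lies flat on the tongue and touches neither rails nor clips. Axes as the station's.
- rail_mouth (a point): Point on the bed's centre line at the station's x = 10 mm, where the two steel guide rails (6 mm high) begin: they flare in from 73 mm apart to 63 mm at x = 28 and run on to 78 mm.
- clip_left (a joint): Lift (rad) of the sprung clip at y = +20 mm, 12 mm wide, hinged on the head: 0 down and empty, 0.13 riding on the plate's end, 0.063 snapped into the groove. The head is locked where its user set it: the stop face (12 mm high) is somewhere at station x 57 to 93 mm, not measured. The clips' turned-up lips begin 45 mm before the stop face, the noses stand 15 mm before it.
- clip_right (a joint): The same for the clip at y = -20 mm. Pushing the plate in takes up to about 10 N (more if pressed down) while the clips ride up, about 5 N as they drag on top, almost none as they snap down 2 to 3 mm before the stop; at the stop the force climbs steeply, and more than about 20 N is ramming it.
- wax_tin: Bystander: round green and cream tin, 83 mm across, 27 mm high, beside the plate. Origin: centre of its underside.
- chisel: Bystander: bench chisel with a brown wooden handle, 282 mm long, 29 mm high, lying along the front edge of the bench. Origin: under its middle.
- try_square: Bystander: small try square, 117 x 118 mm, 13 mm high, at the left front of the bench. Origin: under its middle.

How it is judged:
By the outcome, as a careful person would: the job done as asked, in the order asked, and still so for the second after the job is handed in, with the robot touching nothing.
It also fails if it takes over 54 s, if anything falls off the work surface, if the arm or the gripper's body presses on something with over 40 N, if the wrist force passes 120 N, or if a joint passes its speed limit or range.

### The arm

A 6-joint arm with a two-finger parallel gripper is mounted at the origin on a cart in front of the work surface, level with it; the furniture and walls round the work are solid. World frame = base frame: x ahead of the robot, y to its left, z up, the work surface at z = 0. Lengths are in m, angles in rad, forces in N, time in s.
With the tool pointing down it reaches from about 0.275 to 0.825 m from the base axis. Payload 5.2 kg.
Tool frame: the origin (TCP) lies at the very end of the fingers, on their centre line; the grasp point (between the pads) lies 19 mm behind it; z points along the fingers, y is the line along which they close (so a half turn about z gives the same grasp; the last joint's range is limited). The gripper opens to 93 mm and grips with 3 to 60 N. Pads are 15 mm wide; open, the fingers measure 128 mm over their backs; the gripper's body (75 mm by 188 mm) begins 65 mm behind the grasp point.
Start: joints at [-1.375, 0.259, 1.535, -0, 1.348, -0.203], TCP at [0.214, -0.507, 0.219] pointing down, gripper open.
Joint ranges: [-3.14, 3.14], [-0.91, 2.08], [0.19, 2.58], [-1.22, 4.36], [0.22, 2.71], [-3.12, 3.12]. Speed limits (rad/s): [2.57, 2.57, 3.14, 3.14, 3.14, 3.14].

### API

Orientations are given as a unit quaternion [w, x, y, z].
In Python, from bench import manip gives the robot as it stands. The module is installed in compiled form; this text tells all that it offers.
- The arm moves only by the shell command python3 -m inch 'ROWS' [FORCE]. ROWS is JSON, a list of rows, each a list of 5 numbers: the finger opening in cm, from 0 to 9.3, then the shift along the tool's x, y, z in cm, then the turn about the tool's z in units of 6 degrees (1.0 is 6 degrees). In form: [[claw, x, y, z, turn], ...]. A call has 1 to 12 rows; each row is the pose to reach, as a shift and turn from the pose commanded when the call began, along the tool's axes at that moment; what a row does not reach only later rows make up. A row lasts 1/12 s, in which the tool goes at most 41.7 mm and 7.16 degrees, less where a joint would pass 70% of its speed; a pose out of reach is approached as far as the arm can. A call with a gripper value outside its range is refused whole. The fingers move at their own pace and stop on an object; FORCE is the grip in N (left out, the last holds). Time passes only in rows, so rows that repeat a pose let the fingers close. It gives the time, the measured TCP pose, the force, the opening and the grip force at its end, in the units of the state.
- manip.state(): the state, without advancing time (a new reading comes with each control period).
- manip.capture(name): name is "side" or "top"; returns a dict with "frame" (400x640x3 uint8, red, green, blue), "z_map" (400x640 float32, m along the optical axis (not along the pixel's ray), 0 where there is no reading), "mtx" (3x3 intrinsics, pixels), "k1" (the pictures are not rectified: a ray, as slopes to the right and down, at radius r is drawn at 1 + k1 r^2 times it, then the intrinsics apply), "camera_from_world" (4x4, takes a point from world to camera coordinates). Camera axes: x right, y down, z forward; pixel columns grow to the right and rows downward; lengths in m; the calibration is good to about 2 mm. A picture is of the moment at which its call begins.
- manip.close_job(): hands the job in; it is judged then, once.
The state is a dict: "time_s": time; "joint_positions": joint angles; "qd": joint speeds; "joint_efforts": joint torques, N m; "tool_pos": TCP position; "ee_rot": TCP orientation; "force": force on the tool from outside, world axes, zero at the start; "wrist_torque": the same for the moment, N m; "gripper_width": finger opening in m; "finger_force": force on a finger pad.
Only numpy, scipy, OpenCV 4.12 (cv2) and the standard library are available. Lean on these libraries where they do the work, as an engineer would, in place of code of your own. Each camera call takes 0.05 s, during which the arm holds its last target. There are 200 camera calls.

## Working session

There is one attempt and no reset: what is moved stays moved. The work goes in short steps, Python scripts to look and compute and a shell command to move; the robot and the scene stay as the last step left them, time stands still between calls to the robot, and variables do not carry over. Pictures are saved under pics/ and viewed, at most 10 in all, crops included, and the job is handed in when it is done.

```bash
mkdir -p pics && cat > h.py <<'E'
import numpy as np, cv2
from bench import manip
def cap(n, save=None):
    c=manip.capture(n)
    if save: cv2.imwrite('pics/'+save, c['frame'][:,:,::-1])
    return c
def pts(c, uv, z=None):
    """pixels -> world. z: plane height, or None: depth map"""
    uv=np.atleast_2d(np.array(uv,float)); K=c['mtx']
    d=np.stack([(uv[:,0]-K[0,2])/K[0,0],(uv[:,1]-K[1,2])/K[1,1]],1); s=d.copy()
    for _ in range(20): s=d/(1+c['k1']*(s**2).sum(1,keepdims=True))
    r=np.c_[s,np.ones(len(s))]; T=np.linalg.inv(c['camera_from_world']); R,t=T[:3,:3],T[:3,3]
    w=r@R.T
    if z is None: k=np.array([c['z_map'][int(round(v)),int(round(u))] for u,v in uv])
    else: k=(z-t[2])/w[:,2]
    return t+w*k[:,None]
E
python3 - <<'E'
from h import *
for n in('side','top'):
    c=cap(n,n+'0.png'); print(n,c['mtx'].round(1).tolist(),c['k1'],np.linalg.inv(c['camera_from_world']).round(3).tolist())
s=manip.state(); print(s)
E
```

```text
side [[453.1, 0.0, 318.4], [0.0, 453.1, 203.5], [0.0, 0.0, 1.0]] -0.0864288552734396 [[-0.942, -0.154, 0.298, 0.19], [-0.335, 0.405, -0.851, 0.897], [0.01, -0.901, -0.433, 0.492], [0.0, 0.0, 0.0, 1.0]]
top [[368.8, 0.0, 319.8], [0.0, 368.8, 194.8], [0.0, 0.0, 1.0]] -0.06251535634076717 [[0.02, -0.987, 0.162, 0.345], [-0.999, -0.025, -0.028, 0.022], [0.032, -0.161, -0.986, 0.933], [0.0, 0.0, 0.0, 1.0]]
{'time_s': 0.1, 'joint_positions': array([-1.37478929e+00,  2.59237982e-01,  1.53595876e+00, -1.27439964e-05,
        1.34801671e+00, -2.02785820e-01]), 'qd': array([ 0.00078898, -0.0016729 , -0.00481958, -0.0006892 , -0.00119858,
       -0.00105167]), 'joint_efforts': array([ 2.30186553e-03, -4.38209867e+01, -2.84642297e+01,  7.20545417e-02,
        3.62000777e-02, -5.08538142e-05]), 'tool_pos': array([ 0.21349495, -0.50633782,  0.21792412]), 'ee_rot': array([-8.10417675e-04,  9.80185709e-01,  1.98079075e-01, -3.46658747e-06]), 'force': array([ 0.18170686, -0.29826053, -0.35889768]), 'wrist_torque': array([ 0.02528815,  0.01558825, -0.01047931]), 'finger_force': 0.0, 'gripper_width': 0.09303477155761157}
```

View pics/side0.png

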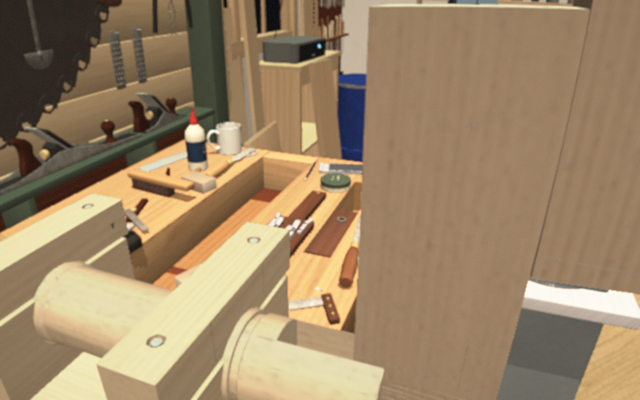

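View pics/top0.png

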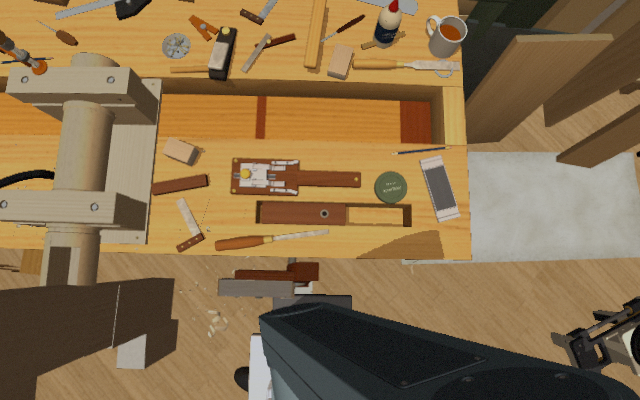

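The top view shows the station with its knob at about (245,175) and its tongue running right to (360,180). The plate is at about (439,188), with the tin at (390,187) to its left. In the side view a post hides the plate, and the tin shows at (335,182). Next I'll measure the plate and station.

```bash
python3 - <<'E'
from h import *
c=cap('top'); f=c['frame']
big=cv2.resize(f[140:235,220:470],None,fx=3.2,fy=3.2,interpolation=cv2.INTER_CUBIC); cv2.imwrite('pics/crop1.png',big[:,:,::-1])
hsv=cv2.cvtColor(f,cv2.COLOR_RGB2HSV)
# plate: low saturation
m=np.zeros(f.shape[:2],np.uint8); m[148:228,412:468]=(hsv[148:228,412:468,1]<70)*255
def big_(m): 
    cs=cv2.findContours(m,cv2.RETR_EXTERNAL,cv2.CHAIN_APPROX_NONE)[0]; return max(cs,key=cv2.contourArea)
k=big_(m); print('plate px',cv2.minAreaRect(k))
for z in(0,.01):
    w=pts(c,k[:,0,:],z); r=cv2.minAreaRect((w[:,:2]*1000).astype(np.float32)); print(z,r, (cv2.boxPoints(r)).round(0).tolist())
# station: dark wood tongue
t=np.zeros_like(m); t[168:192,300:368]=(hsv[168:192,300:368,2]<140)*255
k=big_(t); 
w=pts(c,k[:,0,:],.018); r=cv2.minAreaRect((w[:,:2]*1000).astype(np.float32)); print('tongue',r,cv2.boxPoints(r).round(0).tolist())
t=np.zeros_like(m); t[150:202,222:299]=(hsv[150:202,222:299,2]<140)*255
k=big_(t); w=pts(c,k[:,0,:],.018); r=cv2.minAreaRect((w[:,:2]*1000).astype(np.float32)); print('board',r,cv2.boxPoints(r).round(0).tolist())
zz=lambda u,v:pts(c,[[u,v]])[0].round(3)
for p in[(439,188),(430,170),(448,208),(320,179),(345,180),(390,187),(300,200),(370,150),(245,175),(415,170)]: print(p,zz(*p))
s=cap('side')
E
```

```text
plate px ((439.4378356933594, 188.17295837402344), (65.4341049194336, 22.93869972229004), 72.89727020263672)
0 ((524.6898803710938, -316.70355224609375), (170.52745056152344, 62.01144790649414), 15.794817924499512) [[434.0, -310.0], [451.0, -370.0], [615.0, -323.0], [598.0, -264.0]]
0.01 ((522.760498046875, -313.0707092285156), (168.69992065429688, 61.34687042236328), 15.794817924499512) [[433.0, -307.0], [450.0, -366.0], [612.0, -320.0], [596.0, -261.0]]
tongue ((537.425537109375, -28.602676391601562), (153.30128479003906, 40.34611511230469), 89.74078369140625) [[517.0, -105.0], [557.0, -105.0], [558.0, 48.0], [518.0, 48.0]]
board ((538.31591796875, 136.43133544921875), (170.7755584716797, 93.9863510131836), 89.69158172607422) [[491.0, 51.0], [585.0, 51.0], [586.0, 222.0], [492.0, 222.0]]
(439, 188) [ 0.522 -0.313  0.009]
(430, 170) [ 0.57  -0.291  0.008]
(448, 208) [ 0.47  -0.335  0.009]
(320, 179) [ 0.537 -0.003  0.014]
(345, 180) [ 0.535 -0.067  0.017]
(390, 187) [ 0.518 -0.18   0.027]
(300, 200) [0.483 0.046 0.001]
(370, 150) [ 0.62  -0.134  0.002]
(245, 175) [0.535 0.182 0.045]
(415, 170) [ 0.571 -0.253 -0.002]
```

View pics/crop1.png

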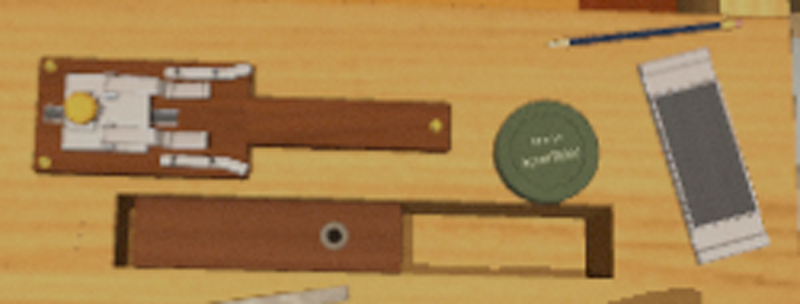

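```bash
cat >> h.py <<'E'
def go(x,y,z,yaw):
    """print row numbers (cm, cm, cm, turn units) to reach TCP target, mm/deg world"""
    from scipy.spatial.transform import Rotation as Ro
    s=manip.state(); q=s['ee_rot']; R=Ro.from_quat([q[1],q[2],q[3],q[0]]).as_matrix()
    d=R.T@(np.array([x,y,z])/1000-s['tool_pos'])*100; yw=np.degrees(np.arctan2(R[1,0],R[0,0]))
    print('t',round(s['time_s'],2),'tcp mm',(s['tool_pos']*1000).round(1),'yaw',yw.round(2),'tilt',R[:2,2].round(4),'F',s['force'].round(1),'w',round(s['gripper_width']*1000,1),'fing',round(s['finger_force'],1))
    print('row',d.round(2),'turn',round(-((yaw-yw+180)%360-180)/6,2))
E
python3 - <<'E'
from h import *
u=np.array([np.cos(np.radians(15.8)),np.sin(np.radians(15.8))]); g=np.array([523.,-313.5])-22*u; print(g)
go(g[0],g[1],80,15.8)
# two-view height check: same features in side view
s=cap('side'); t=cap('top')
for n,p in(('tongue end',[0.5377,-.105,.018]),('knob',[.535,.182,.048]),('plate',[.523,-.313,.01]),('tin',[.518,-.18,.027])):
    h=s['camera_from_world']@np.r_[p,1]; a=h[:2]/h[2]; a=a*(1+s['k1']*(a@a)); uv=s['mtx'][:2,:2]@a+s['mtx'][:2,2]
    u_,v_=uv.round().astype(int); print(n,uv.round(1),'depth pred',h[2].round(3),'seen',s['z_map'][v_,u_] if 0<=u_<640 and 0<=v_<400 else None)
E
```

```text
[ 501.83120414 -319.49016543]
t 0.2 tcp mm [ 213.5 -506.5  218.2] yaw 22.85 tilt [-0.0002  0.0011] F [ 1.  -1.2  0.2] w 92.6 fing 0.0
row [33.83 -6.03 13.83] turn 1.17
tongue end [319.7 190.9] depth pred 1.161 seen 1.1993734
knob [273.3 232.2] depth pred 0.904 seen 0.59035784
plate [347.8 167.2] depth pred 1.337 seen 1.3407519
tin [336.  178.2] depth pred 1.215 seen 1.2138653
```

```bash
python3 -m inch '[[9.3,3,-0.5,0,0.1],[9.3,7,-1.2,0,0.3],[9.3,11,-2,1,0.5],[9.3,15,-2.7,2,0.7],[9.3,19,-3.4,3,0.9],[9.3,23,-4.1,5,1.1],[9.3,27,-4.8,7,1.17],[9.3,30.5,-5.4,9.5,1.17],[9.3,32.8,-5.9,11.8,1.17],[9.3,33.83,-6.03,13.2,1.17],[9.3,33.83,-6.03,13.83,1.17],[9.3,33.83,-6.03,13.83,1.17]]' 45; python3 -c "
from h import *
go(501.8,-319.5,2,15.8)
c=cap('top'); f=c['frame']; cv2.imwrite('pics/c2.png',cv2.resize(f[120:250,300:500],None,fx=4,fy=4,interpolation=cv2.INTER_CUBIC)[:,:,::-1])"
```

```text
time_s: 1.3
tool_pos: [0.5012, -0.3187, 0.0785]
ee_rot: [-0.001, 0.99, 0.139, -0.001]
force: [-1.2, -0.6, -0.7]
gripper_width: 0.0932
finger_force: 0.0
t 1.3 tcp mm [ 501.2 -318.7   78.5] yaw 15.94 tilt [-0.0031  0.0023] F [-1.2 -0.6 -0.7] w 93.2 fing 0.0
row [0.06 0.11 7.65] turn 0.02
```

View pics/c2.png

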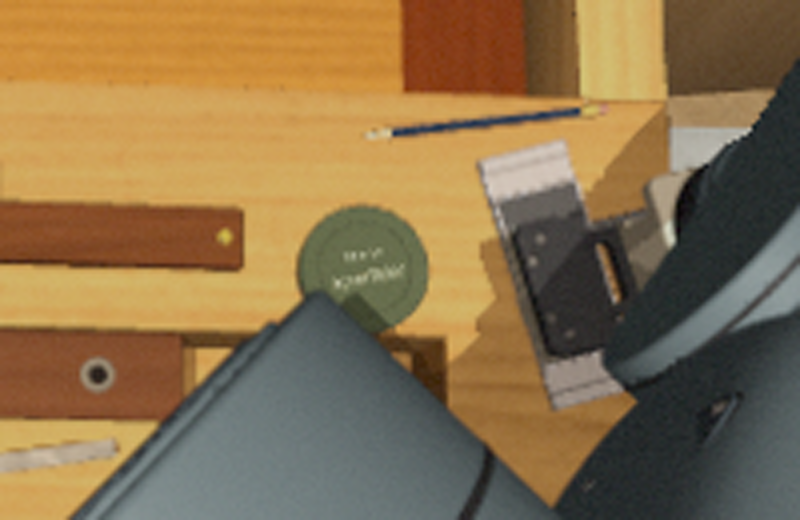

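The hand is over the plate and aligned with it; in the crop the plate runs from (520,160) to (590,390), and the tin is clear. I'll descend and grip.

```bash
python3 -m inch '[[9.3,0.06,0.1,2,0],[9.3,0.06,0.1,4.5,0],[9.3,0.06,0.1,6.2,0],[9.3,0.06,0.1,7.2,0],[9.3,0.06,0.1,7.5,0],[9.3,0.06,0.1,7.6,0],[9.3,0.06,0.1,7.6,0]]' 45 && python3 -c "
from h import *
go(501.8,-319.5,2,15.8)"
```

```text
time_s: 1.93
tool_pos: [0.5031, -0.3219, 0.0056]
ee_rot: [0.001, 0.991, 0.137, 0.001]
force: [-0.1, 0.4, 0.6]
gripper_width: 0.0927
finger_force: 0.0
t 1.93 tcp mm [ 503.1 -321.9    5.6] yaw 15.78 tilt [ 0.0015 -0.0015] F [-0.1  0.4  0.6] w 92.7 fing 0.0
row [-0.06 -0.27  0.36] turn -0.0
```

```bash
python3 -m inch '[[9.3,0,-0.1,0.2,0],[9.3,0,-0.1,0.3,0],[9.3,0,-0.1,0.3,0],[9.3,0,-0.1,0.3,0]]' 45 && python3 -m inch '[[5,0,0,0,0],[5,0,0,0,0],[5,0,0,0,0],[5,0,0,0,0],[5,0,0,0,0],[5,0,0,0,0]]' 45
```

```text
time_s: 2.27
tool_pos: [0.5027, -0.3198, 0.0018]
ee_rot: [0.0, 0.99, 0.138, 0.0]
force: [0.4, -1.3, -0.8]
gripper_width: 0.093
finger_force: 0.0
time_s: 2.77
tool_pos: [0.5025, -0.3198, 0.0013]
ee_rot: [0.0, 0.99, 0.138, 0.0]
force: [0.4, -0.6, -0.9]
gripper_width: 0.0597
finger_force: 45.0
```

```bash
python3 -m inch '[[5,0,0,-0.5,0],[5,0,0,-1.5,0],[5,0,0,-3,0],[5,0,0,-5,0],[5,0,0,-7,0],[5,0,0,-8,0],[5,0,0,-8,0],[5,0,0,-8,0]]' && python3 -c "
from h import *
a=np.radians(89.7);go(537.7+.2,-45.5-22,70,89.7)
c=cap('side'); cv2.imwrite('pics/c3.png',cv2.resize(c['frame'][120:280,250:450],None,fx=3.5,fy=3.5,interpolation=cv2.INTER_CUBIC)[:,:,::-1])"
```

```text
time_s: 3.43
tool_pos: [0.5026, -0.3199, 0.0819]
ee_rot: [0.0, 0.99, 0.138, 0.0]
force: [-0.2, -0.4, -2.5]
gripper_width: 0.0595
finger_force: 45.0
t 3.43 tcp mm [ 502.6 -319.9   81.9] yaw 15.83 tilt [ 0.0008 -0.0009] F [-0.2 -0.4 -2.5] w 59.5 fing 45.0
row [ 10.28 -23.32   1.17] turn -12.31
```

View pics/c3.png

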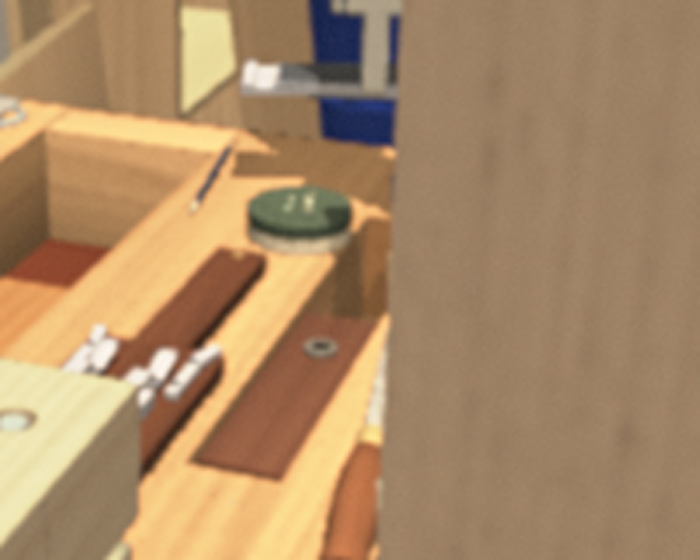

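The plate is held level in the side-view crop at (240–395, 60–95), well above the tin. I'll carry it to a point above the tongue.

```bash
python3 -m inch '[[5,0.4,-1,0,-0.6],[5,1.2,-2.8,0,-1.6],[5,2.2,-5,0,-2.7],[5,3.3,-7.5,0,-3.8],[5,4.4,-10,0,-4.9],[5,5.5,-12.5,0,-6],[5,6.6,-15,0,-7.1],[5,7.7,-17.5,0,-8.2],[5,8.7,-19.8,0,-9.3],[5,9.6,-21.8,0.3,-10.4],[5,10.1,-22.9,0.8,-11.4],[5,10.28,-23.3,1.1,-12.3]]' && python3 -m inch '[[5,0,0,0,0],[5,0,0,0,0],[5,0,0,0,0]]' && python3 -c "
from h import *
go(537.9,-67.5,70,89.7)
c=cap('top'); cv2.imwrite('pics/c4.png',cv2.resize(c['frame'][120:260,220:430],None,fx=3.8,fy=3.8,interpolation=cv2.INTER_CUBIC)[:,:,::-1])"
```

```text
time_s: 4.48
tool_pos: [0.5366, -0.0648, 0.0685]
ee_rot: [-0.002, 0.707, 0.707, -0.001]
force: [-0.4, -0.3, -2.8]
gripper_width: 0.0596
finger_force: 45.0
time_s: 4.73
tool_pos: [0.5375, -0.0679, 0.0698]
ee_rot: [-0.0, 0.71, 0.704, -0.0]
force: [-0.8, -0.2, -1.6]
gripper_width: 0.0594
finger_force: 45.0
t 4.73 tcp mm [537.5 -67.9  69.8] yaw 89.45 tilt [-0.0011  0.0002] F [-0.8 -0.2 -1.6] w 59.4 fing 45.0
row [ 0.04  0.04 -0.02] turn -0.04
```

View pics/c4.png

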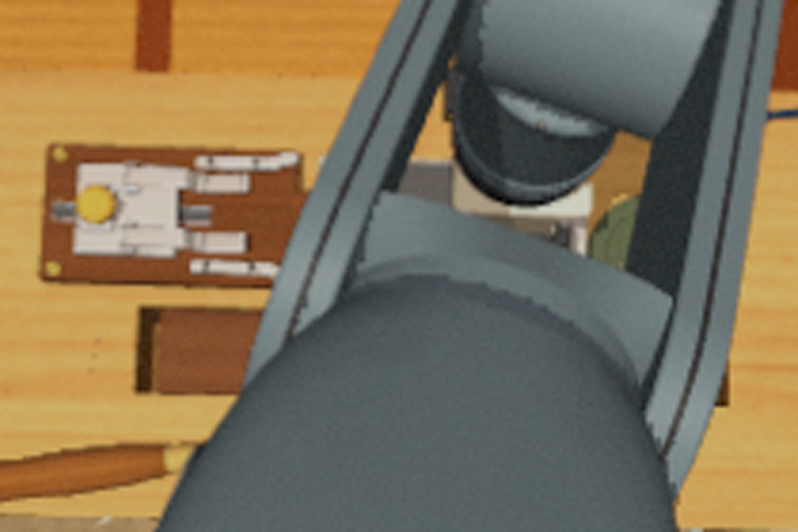

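Seen from the top, the arm hides most of the plate. Its leading end shows at crop (320,165), lined up with the board and short of the rails, which begin at about (300,160) in the crop. I'll lower it onto the tongue.

```bash
python3 -m inch '[[5,0,0,0.8,0],[5,0,0,2,0],[5,0,0,3.2,0],[5,0,0,4,0],[5,0,0,4.4,0],[5,0,0,4.6,-0.04],[5,0,0,4.7,-0.04],[5,0,0,4.7,-0.04]]' && python3 -m inch '[[5,0,0,0.1,0],[5,0,0,0.1,0],[5,0,0,0.2,0],[5,0,0,0.2,0]]' && python3 -m inch '[[5,0,0,0.05,0],[5,0,0,0.1,0],[5,0,0,0.1,0]]'
```

```text
time_s: 5.45
tool_pos: [0.5381, -0.0677, 0.0235]
ee_rot: [0.0, 0.708, 0.706, 0.0]
force: [0.0, -0.2, -2.1]
gripper_width: 0.0593
finger_force: 45.0
time_s: 5.78
tool_pos: [0.5379, -0.0675, 0.0215]
ee_rot: [0.0, 0.708, 0.706, 0.0]
force: [0.6, -0.8, -2.8]
gripper_width: 0.0594
finger_force: 45.0
time_s: 6.03
tool_pos: [0.5378, -0.0675, 0.0203]
ee_rot: [-0.0, 0.708, 0.706, -0.0]
force: [0.5, 0.2, -2.3]
gripper_width: 0.0595
finger_force: 45.0
```

```bash
python3 -m inch '[[5,0,0,0.05,0],[5,0,0,0.1,0],[5,0,0,0.1,0]]';  python3 -m inch '[[5,0,0,0.05,0],[5,0,0,0.05,0],[5,0,0,0.05,0]]'
```

```text
time_s: 6.28
tool_pos: [0.5379, -0.0676, 0.0194]
ee_rot: [0.0, 0.708, 0.706, 0.0]
force: [0.4, 0.1, -1.4]
gripper_width: 0.0594
finger_force: 45.0
time_s: 6.53
tool_pos: [0.5379, -0.0676, 0.0194]
ee_rot: [0.0, 0.708, 0.706, 0.0]
force: [-1.4, 0.3, 3.6]
gripper_width: 0.0595
finger_force: 45.0
```

```bash
python3 -m inch '[[7.5,0,0,0,0],[7.5,0,0,0,0],[7.5,0,0,0,0],[7.5,0,0,0,0],[7.5,0,0,0.4,0],[7.5,0,0,0.9,0],[7.5,0,0,1.3,0],[7.5,0,0,1.4,0],[7.5,0,0,1.4,0]]' 30; python3 -m inch '[[5,0,0,0,0],[5,0,0,0,0],[5,0,0,0,0],[5,0,0,0,0],[5,0,0,0,0],[5,0,0,0,0]]' 30; python3 -c "
from h import *
go(537.9,-67.5,5,89.7)
c=cap('top'); f=c['frame'];cv2.imwrite('pics/c5.png',cv2.resize(f[140:220,220:420],None,fx=4,fy=4,interpolation=cv2.INTER_CUBIC)[:,:,::-1])"
```

```text
time_s: 7.28
tool_pos: [0.5373, -0.0674, 0.0041]
ee_rot: [-0.001, 0.708, 0.706, -0.0]
force: [-0.6, -0.0, -0.4]
gripper_width: 0.0751
finger_force: 0.0
time_s: 7.78
tool_pos: [0.538, -0.0676, 0.005]
ee_rot: [0.0, 0.708, 0.706, 0.0]
force: [-0.3, 0.6, -0.1]
gripper_width: 0.0596
finger_force: 30.0
t 7.78 tcp mm [538.  -67.6   5. ] yaw 89.87 tilt [ 0.0004 -0.0001] F [-0.3  0.6 -0.1] w 59.6 fing 30.0
row [ 0.01 -0.01  0.  ] turn 0.03
```

View pics/c5.png

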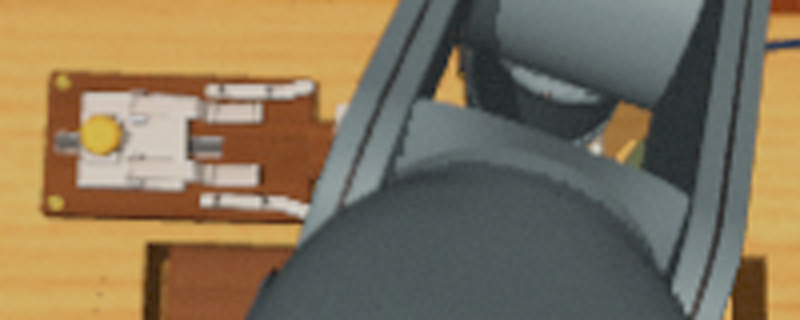

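In the crop the plate's leading corner sits at (340,115), just short of the rail flare at (312,90); the clips at (230,110) and (230,175) are empty. I'll push it along the lane.

```bash
python3 -m inch '[[5,0.2,0,0,0],[5,0.4,0,0,0],[5,0.7,0,0,0],[5,1,0,0,0],[5,1.2,0,0,0],[5,1.4,0,0,0],[5,1.4,0,0,0]]' 30; python3 -m inch '[[5,0.2,0,0,0],[5,0.4,0,0,0],[5,0.6,0,0,0],[5,0.8,0,0,0],[5,1,0,0,0],[5,1,0,0,0]]' 30
```

```text
time_s: 8.42
tool_pos: [0.538, -0.053, 0.005]
ee_rot: [0.0, 0.708, 0.706, 0.0]
force: [-0.3, -0.5, 2.4]
gripper_width: 0.0595
finger_force: 30.0
time_s: 8.92
tool_pos: [0.5381, -0.0432, 0.005]
ee_rot: [0.0, 0.708, 0.706, 0.0]
force: [0.1, -1.2, 3.7]
gripper_width: 0.0594
finger_force: 30.0
```

```bash
python3 -m inch '[[5,0.2,0,0,0],[5,0.4,0,0,0],[5,0.6,0,0,0],[5,0.8,0,0,0],[5,0.8,0,0,0]]' 30; python3 -m inch '[[5,0.2,0,0,0],[5,0.4,0,0,0],[5,0.6,0,0,0],[5,0.8,0,0,0],[5,0.8,0,0,0]]' 30;  python3 -m inch '[[5,0.2,0,0,0],[5,0.4,0,0,0],[5,0.6,0,0,0],[5,0.6,0,0,0]]' 30
```

```text
time_s: 9.33
tool_pos: [0.5382, -0.0353, 0.005]
ee_rot: [0.0, 0.708, 0.706, 0.0]
force: [0.6, -2.3, 4.0]
gripper_width: 0.0597
finger_force: 30.0
time_s: 9.75
tool_pos: [0.5386, -0.0273, 0.005]
ee_rot: [0.0, 0.708, 0.706, 0.0]
force: [3.8, -3.8, 1.6]
gripper_width: 0.0598
finger_force: 30.0
time_s: 10.08
tool_pos: [0.5387, -0.0214, 0.005]
ee_rot: [0.0, 0.708, 0.706, 0.0]
force: [4.1, -2.7, 2.5]
gripper_width: 0.0595
finger_force: 30.0
```

```bash
python3 -m inch '[[5,0.1,0.06,0,0],[5,0.2,0.06,0,0],[5,0.3,0.06,0,0],[5,0.3,0.06,0,0]]' 30; python3 -m inch '[[5,0.1,0,0,0],[5,0.2,0,0,0],[5,0.3,0,0,0],[5,0.3,0,0,0]]' 30;  python3 -m inch '[[5,0.1,0,0,0],[5,0.2,0,0,0],[5,0.3,0,0,0],[5,0.3,0,0,0]]' 30
```

```text
time_s: 10.42
tool_pos: [0.5387, -0.0185, 0.005]
ee_rot: [0.0, 0.708, 0.706, 0.0]
force: [2.4, -3.5, 4.4]
gripper_width: 0.0597
finger_force: 30.0
time_s: 10.75
tool_pos: [0.5388, -0.0155, 0.005]
ee_rot: [0.0, 0.708, 0.706, 0.0]
force: [2.7, -4.0, 3.7]
gripper_width: 0.0594
finger_force: 30.0
time_s: 11.08
tool_pos: [0.5388, -0.0126, 0.005]
ee_rot: [0.0, 0.708, 0.706, 0.0]
force: [2.3, -4.6, 4.0]
gripper_width: 0.0595
finger_force: 30.0
```

```bash
python3 -c "
from h import *
c=cap('top'); f=c['frame'];s=cap('side')['frame']
a=cv2.resize(f[145:210,225:325],(800,520),interpolation=cv2.INTER_CUBIC)
cv2.imwrite('pics/c6.png',a[:,:,::-1])"
```

```text
(no output)
```

View pics/c6.png

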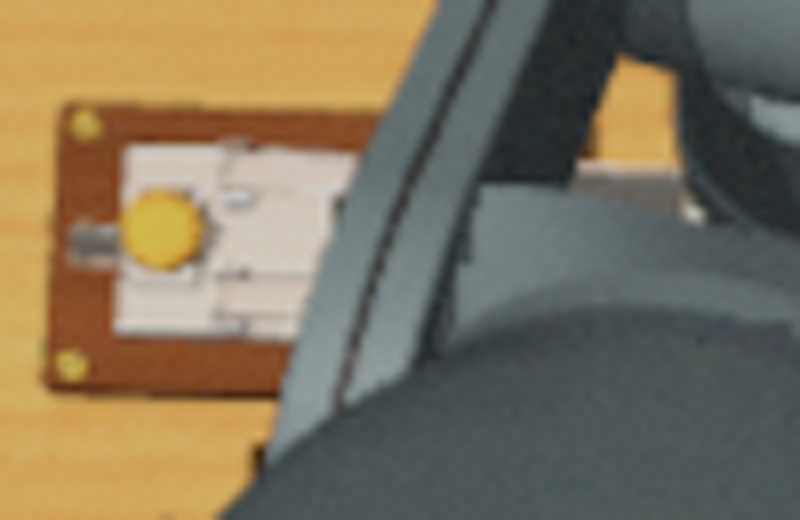

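The arm hides the clips. The head block's front edge, at crop x≈350 (about px 269), puts the stop near station x 80, while the plate's front is at about 52. I'll continue by feel.

```bash
python3 -m inch '[[5,0.1,0,0,0],[5,0.2,0,0,0],[5,0.3,0,0,0],[5,0.3,0,0,0]]' 30; python3 -m inch '[[5,0.1,0,0,0],[5,0.2,0,0,0],[5,0.3,0,0,0],[5,0.3,0,0,0]]' 30;  python3 -m inch '[[5,0.1,0,0,0],[5,0.2,0,0,0],[5,0.3,0,0,0],[5,0.3,0,0,0]]' 30
```

```text
time_s: 11.52
tool_pos: [0.5388, -0.0102, 0.005]
ee_rot: [0.001, 0.708, 0.706, -0.0]
force: [2.2, -7.1, 2.6]
gripper_width: 0.0601
finger_force: 30.0
time_s: 11.85
tool_pos: [0.5388, -0.0073, 0.005]
ee_rot: [0.001, 0.708, 0.706, -0.0]
force: [1.6, -7.3, 4.3]
gripper_width: 0.0595
finger_force: 30.0
time_s: 12.18
tool_pos: [0.5389, -0.0044, 0.005]
ee_rot: [0.001, 0.708, 0.706, -0.0]
force: [1.7, -8.2, 3.5]
gripper_width: 0.0596
finger_force: 30.0
```

```bash
python3 -m inch '[[5,0.1,0,0,0],[5,0.2,0,0,0],[5,0.2,0,0,0]]' 30; python3 -m inch '[[5,0.1,0,0,0],[5,0.2,0,0,0],[5,0.2,0,0,0]]' 30;  python3 -m inch '[[5,0.1,0,0,0],[5,0.2,0,0,0],[5,0.2,0,0,0]]' 30; python3 -m inch '[[5,0.1,0,0,0],[5,0.2,0,0,0],[5,0.2,0,0,0]]' 30
```

```text
time_s: 12.43
tool_pos: [0.5389, -0.0025, 0.005]
ee_rot: [0.001, 0.708, 0.706, -0.0]
force: [2.8, -8.6, 3.9]
gripper_width: 0.06
finger_force: 30.0
time_s: 12.68
tool_pos: [0.5389, -0.0006, 0.005]
ee_rot: [0.001, 0.708, 0.706, -0.0]
force: [2.1, -9.6, 3.8]
gripper_width: 0.0598
finger_force: 30.0
time_s: 12.93
tool_pos: [0.5389, 0.0013, 0.005]
ee_rot: [0.001, 0.708, 0.706, -0.0]
force: [1.8, -9.6, 3.6]
gripper_width: 0.0594
finger_force: 30.0
time_s: 13.18
tool_pos: [0.5389, 0.0032, 0.005]
ee_rot: [0.001, 0.708, 0.706, -0.0]
force: [2.6, -9.9, 3.7]
gripper_width: 0.0594
finger_force: 30.0
```

```bash
python3 -m inch '[[5,0.1,0,0,0],[5,0.2,0,0,0],[5,0.2,0,0,0]]' 30; python3 -m inch '[[5,0.1,0,0,0],[5,0.2,0,0,0],[5,0.2,0,0,0]]' 30;  python3 -m inch '[[5,0.1,0,0,0],[5,0.1,0,0,0]]' 30; python3 -m inch '[[5,0.1,0,0,0],[5,0.1,0,0,0]]' 30
```

```text
time_s: 13.43
tool_pos: [0.5389, 0.0051, 0.005]
ee_rot: [0.001, 0.708, 0.706, -0.001]
force: [2.0, -9.2, 3.6]
gripper_width: 0.0597
finger_force: 30.0
time_s: 13.68
tool_pos: [0.5389, 0.0069, 0.005]
ee_rot: [0.001, 0.708, 0.706, -0.001]
force: [1.4, -10.6, 2.8]
gripper_width: 0.0599
finger_force: 30.0
time_s: 13.85
tool_pos: [0.5389, 0.0078, 0.005]
ee_rot: [0.001, 0.708, 0.706, -0.001]
force: [2.0, -11.1, 3.9]
gripper_width: 0.0598
finger_force: 30.0
time_s: 14.02
tool_pos: [0.5389, 0.0087, 0.005]
ee_rot: [0.001, 0.708, 0.706, -0.001]
force: [1.8, -11.2, 3.8]
gripper_width: 0.0599
finger_force: 30.0
```

```bash
for i in 1 2 3 4; do :; done; python3 -m inch '[[5,0.1,0,0,0],[5,0.2,0,0,0],[5,0.2,0,0,0]]' 30; python3 -m inch '[[5,0.1,0,0,0],[5,0.2,0,0,0],[5,0.2,0,0,0]]' 30
```

```text
time_s: 14.27
tool_pos: [0.5389, 0.0107, 0.005]
ee_rot: [0.001, 0.708, 0.706, -0.001]
force: [1.3, -11.7, 3.4]
gripper_width: 0.06
finger_force: 30.0
time_s: 14.52
tool_pos: [0.5389, 0.0132, 0.005]
ee_rot: [0.001, 0.708, 0.706, -0.0]
force: [1.5, -9.1, 4.3]
gripper_width: 0.0598
finger_force: 30.0
```

```bash
python3 -m inch '[[5,0.1,0,0,0],[5,0.2,0,0,0],[5,0.2,0,0,0]]' 30; python3 -m inch '[[5,0.1,0,0,0],[5,0.2,0,0,0],[5,0.2,0,0,0]]' 30; python3 -m inch '[[5,0.1,0,0,0],[5,0.2,0,0,0],[5,0.2,0,0,0]]' 30
```

```text
time_s: 14.77
tool_pos: [0.5389, 0.0153, 0.005]
ee_rot: [0.001, 0.708, 0.706, -0.0]
force: [1.2, -9.1, 3.6]
gripper_width: 0.0597
finger_force: 30.0
time_s: 15.02
tool_pos: [0.5389, 0.0173, 0.005]
ee_rot: [0.001, 0.708, 0.706, -0.0]
force: [1.5, -9.8, 3.5]
gripper_width: 0.0596
finger_force: 30.0
time_s: 15.27
tool_pos: [0.5389, 0.0194, 0.005]
ee_rot: [0.001, 0.708, 0.706, -0.0]
force: [2.8, -8.4, 3.4]
gripper_width: 0.0594
finger_force: 30.0
```

```bash
python3 -m inch '[[5,0.1,0,0,0],[5,0.2,0,0,0],[5,0.2,0,0,0]]' 30; python3 -m inch '[[5,0.1,0,0,0],[5,0.1,0,0,0]]' 30; python3 -m inch '[[5,0.1,0,0,0],[5,0.1,0,0,0]]' 30
```

```text
time_s: 15.52
tool_pos: [0.5389, 0.0219, 0.005]
ee_rot: [0.0, 0.708, 0.706, -0.0]
force: [2.4, -5.6, 3.9]
gripper_width: 0.0597
finger_force: 30.0
time_s: 15.68
tool_pos: [0.5389, 0.023, 0.005]
ee_rot: [0.0, 0.708, 0.706, -0.0]
force: [2.8, -5.6, 2.9]
gripper_width: 0.0598
finger_force: 30.0
time_s: 15.85
tool_pos: [0.539, 0.0237, 0.005]
ee_rot: [0.001, 0.708, 0.706, -0.0]
force: [2.7, -7.5, 3.5]
gripper_width: 0.0595
finger_force: 30.0
```

```bash
python3 -m inch '[[5,0.05,0,0,0],[5,0.05,0,0,0],[5,0.05,0,0,0]]' 30; python3 -m inch '[[5,0.05,0,0,0],[5,0.05,0,0,0],[5,0.05,0,0,0]]' 30
```

```text
time_s: 16.1
tool_pos: [0.539, 0.0239, 0.005]
ee_rot: [0.001, 0.708, 0.706, -0.0]
force: [2.2, -8.5, 3.7]
gripper_width: 0.0596
finger_force: 30.0
time_s: 16.35
tool_pos: [0.539, 0.0243, 0.005]
ee_rot: [0.001, 0.708, 0.706, -0.0]
force: [2.2, -8.1, 4.1]
gripper_width: 0.0596
finger_force: 30.0
```

```bash
python3 -m inch '[[5,0.05,0,0,0],[5,0.05,0,0,0],[5,0.05,0,0,0]]' 30; python3 -m inch '[[5,0.05,0,0,0],[5,0.05,0,0,0],[5,0.05,0,0,0]]' 30
```

```text
time_s: 16.6
tool_pos: [0.539, 0.0248, 0.005]
ee_rot: [0.001, 0.708, 0.706, -0.0]
force: [3.4, -9.1, 3.5]
gripper_width: 0.0596
finger_force: 30.0
time_s: 16.85
tool_pos: [0.539, 0.0252, 0.005]
ee_rot: [0.001, 0.708, 0.706, -0.0]
force: [1.9, -8.4, 4.3]
gripper_width: 0.0601
finger_force: 30.0
```

```bash
python3 -m inch '[[5,0.05,0,0,0],[5,0.1,0,0,0],[5,0.1,0,0,0]]' 30; python3 -m inch '[[5,0.05,0,0,0],[5,0.05,0,0,0],[5,0.05,0,0,0]]' 30;  python3 -m inch '[[5,0.05,0,0,0],[5,0.05,0,0,0],[5,0.05,0,0,0]]' 30
```

```text
time_s: 17.1
tool_pos: [0.539, 0.0255, 0.005]
ee_rot: [0.001, 0.708, 0.706, -0.001]
force: [1.4, -12.6, 4.6]
gripper_width: 0.0597
finger_force: 30.0
time_s: 17.35
tool_pos: [0.539, 0.0255, 0.005]
ee_rot: [0.001, 0.708, 0.707, -0.001]
force: [1.9, -14.1, 4.1]
gripper_width: 0.0595
finger_force: 30.0
time_s: 17.6
tool_pos: [0.539, 0.0255, 0.005]
ee_rot: [0.002, 0.708, 0.707, -0.001]
force: [1.4, -17.1, 3.6]
gripper_width: 0.0597
finger_force: 30.0
```

```bash
python3 -m inch '[[5,-0.08,0,0,0],[5,-0.08,0,0,0],[7.5,-0.08,0,0,0],[7.5,-0.08,0,0,0],[7.5,-0.08,0,0,0],[7.5,-0.08,0,0,0]]' 30;  python3 -m inch '[[7.5,0,0,-0.5,0],[7.5,0,0,-1.5,0],[7.5,0,0,-3.5,0],[7.5,0,0,-6,0],[7.5,-1,0,-9,0],[7.5,-4,0,-12,0],[7.5,-8,0,-15,0],[7.5,-12,0,-16,0],[7.5,-16,0,-16,0],[7.5,-19,0,-16,0],[7.5,-20,0,-16,0],[7.5,-20,0,-16,0]]'; python3 -c "
from h import *
c=cap('top'); f=c['frame'];cv2.imwrite('pics/c7.png',cv2.resize(f[145:215,225:345],(800,467),interpolation=cv2.INTER_CUBIC)[:,:,::-1])
z=lambda u,v:pts(c,[[u,v]])[0]
h=cv2.cvtColor(f,cv2.COLOR_RGB2HSV)"
```

```text
time_s: 18.1
tool_pos: [0.5374, 0.0285, 0.0041]
ee_rot: [-0.001, 0.708, 0.706, -0.001]
force: [0.7, -0.4, 0.6]
gripper_width: 0.0742
finger_force: 0.0
time_s: 19.1
tool_pos: [0.5382, -0.1751, 0.1656]
ee_rot: [0.001, 0.709, 0.705, 0.0]
force: [0.2, -0.2, 0.1]
gripper_width: 0.0747
finger_force: 0.0
```

View pics/c7.png

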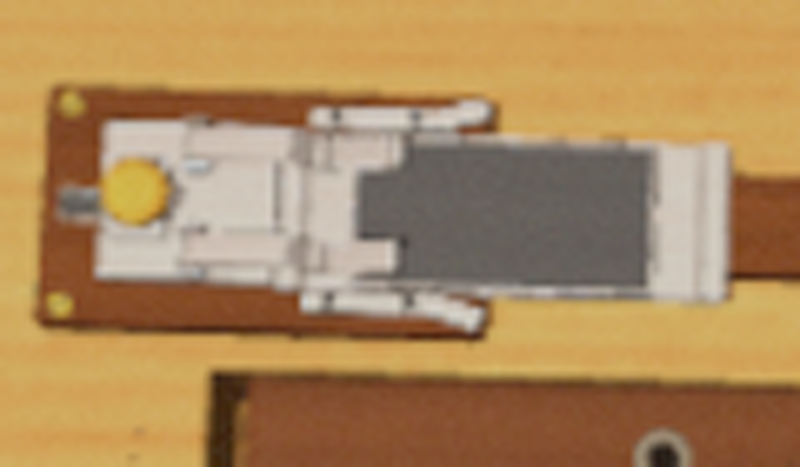

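```bash
python3 -c "
from h import *
go(538,-175,166,89.7)
cs=[cap('top') for _ in range(8)]; Z=np.median([c['z_map'] for c in cs],0); c=cs[0]; c['z_map']=Z
for n,rows in(('clipL',(167,168)),('mid',(174,175)),('clipR',(183,184))):
    for u in range(254,292,3):
        p=np.mean([pts(c,[[u,v]])[0] for v in rows],0); print(n,u,'stn x %.0f z %.1f'%((p[1]-.0425)*1000,p[2]*1000))
g=np.median([k['frame'] for k in cs],0)[:,:,1].astype(int)
print('rear row175',list(zip(range(326,342),g[175,326:342])))
for u in(333.5,334.5): print(u,pts(c,[[u,176]],.028)[0].round(4))
for u in(268,269,270,271): print(u,pts(c,[[u,174]],.030)[0].round(4))
print('plate z',[round(pts(c,[[u,177]])[0][2]*1000,1) for u in range(284,334,6)])
s=cap('side');cv2.imwrite('pics/c8.png',cv2.resize(s['frame'][180:270,250:350],(800,600),interpolation=cv2.INTER_CUBIC)[:,:,::-1])
"
```

```text
t 19.15 tcp mm [ 537.9 -172.9  165.2] yaw 89.72 tilt [0.0001 0.0006] F [-0.9  0.5  0.4] w 74.9 fing 0.0
row [-0.21  0.01 -0.08] turn 0.0
clipL 254 stn x 119 z 36.6
clipL 257 stn x 112 z 38.0
clipL 260 stn x 104 z 37.6
clipL 263 stn x 97 z 38.7
clipL 266 stn x 89 z 39.0
clipL 269 stn x 82 z 36.3
clipL 272 stn x 75 z 30.5
clipL 275 stn x 68 z 28.1
clipL 278 stn x 60 z 30.7
clipL 281 stn x 53 z 31.9
clipL 284 stn x 45 z 36.2
clipL 287 stn x 38 z 26.4
clipL 290 stn x 31 z 26.2
mid 254 stn x 120 z 29.3
mid 257 stn x 112 z 28.9
mid 260 stn x 105 z 29.2
mid 263 stn x 97 z 28.3
mid 266 stn x 90 z 26.3
mid 269 stn x 83 z 26.2
mid 272 stn x 75 z 23.9
mid 275 stn x 68 z 23.6
mid 278 stn x 60 z 26.6
mid 281 stn x 52 z 27.4
mid 284 stn x 45 z 26.9
mid 287 stn x 37 z 26.3
mid 290 stn x 30 z 27.2
clipR 254 stn x 117 z 36.3
clipR 257 stn x 110 z 37.3
clipR 260 stn x 102 z 38.1
clipR 263 stn x 95 z 38.1
clipR 266 stn x 87 z 40.1
clipR 269 stn x 81 z 34.3
clipR 272 stn x 74 z 30.5
clipR 275 stn x 66 z 28.2
clipR 278 stn x 59 z 30.2
clipR 281 stn x 51 z 33.9
clipR 284 stn x 44 z 26.8
clipR 287 stn x 37 z 26.8
clipR 290 stn x 29 z 27.4
rear row175 [(326, np.int64(198)), (327, np.int64(199)), (328, np.int64(199)), (329, np.int64(183)), (330, np.int64(179)), (331, np.int64(195)), (332, np.int64(200)), (333, np.int64(179)), (334, np.int64(116)), (335, np.int64(76)), (336, np.int64(78)), (337, np.int64(77)), (338, np.int64(77)), (339, np.int64(78)), (340, np.int64(75)), (341, np.int64(76))]
333.5 [ 0.5422 -0.0368  0.028 ]
334.5 [ 0.5422 -0.0393  0.028 ]
268 [0.5425 0.1272 0.03  ]
269 [0.5425 0.1247 0.03  ]
270 [0.5426 0.1222 0.03  ]
271 [0.5427 0.1197 0.03  ]
plate z [np.float64(26.6), np.float64(26.7), np.float64(27.0), np.float64(27.3), np.float64(26.4), np.float64(27.9), np.float64(27.4), np.float64(24.5), np.float64(26.7)]
```

View pics/c8.png

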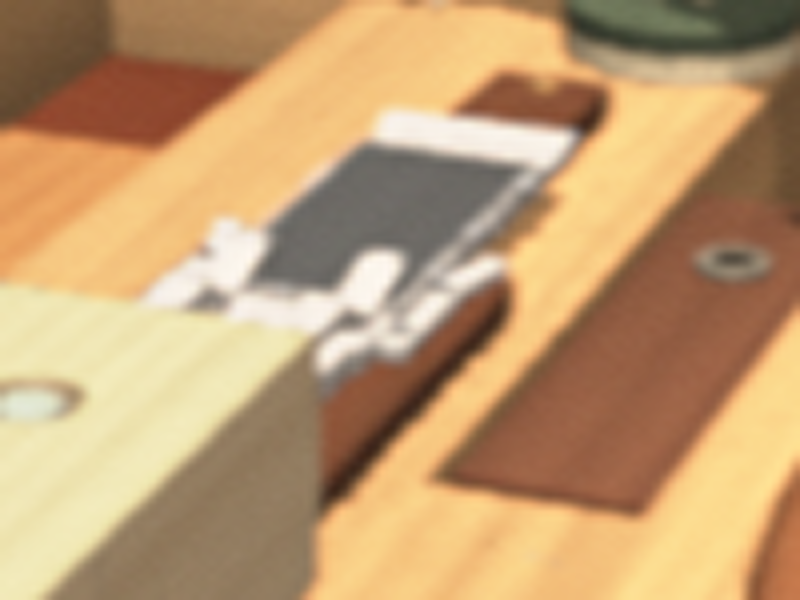

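From the top, the plate lies in line between the rails with both clips over its leading groove, and its rear end is at crop x≈730. In the side view the lip tops are at crop (375,250) and (235,222), and both sit low. I'll compare the lip heights numerically with the empty state saved in side0.png.

```bash
python3 -c "
from h import *
a=cv2.imread('pics/side0.png')[:,:,::-1]; c=cap('side'); b=c['frame']
for n,f in(('empty',a),('now',b)):
    S=cv2.cvtColor(f,cv2.COLOR_RGB2HSV); print(n)
    for v in range(210,228): print(v,' '.join('%3d'%f[v,u,2] if S[v,u,1]<110 else '%3d'%f[v,u,2]+'' for u in range(274,306)))
M=c['camera_from_world']
def px(p):
    h=M@np.r_[p,1]; q=h[:2]/h[2]; q=q*(1+c['k1']*(q@q)); return (c['mtx'][:2,:2]@q+c['mtx'][:2,2]).round(1)
for x in(.518,.558):
    print(x,[ (z,px([x,.0425+.045,z]).tolist()) for z in(.026,.030,.036,.043)])
"
```

```text
empty
210 124 125 126 124 125 126 128 129 129 128 127 130 130 133 133 133 131 127 119  93  74  60  61  59  60  61  59  60  60  60  61  58
211 125 122 126 129 128 130 130 127 127 127 130 130 132 136 133 133 129 119 102  76  60  61  61  59  61  59  61  59  58  58  56  58
212 123 126 140 162 167 158 139 125 126 126 128 131 135 136 136 129 119 102  80  63  62  60  60  59  58  58  59  58  60  61  57  55
213 120 127 161 207 219 202 154 128 125 127 133 133 136 133 129 121 101  80  64  61  61  61  60  58  60  60  63  61  59  55  54  54
214 122 134 179 225 232 207 149 118 123 128 132 136 134 131 122 103  80  64  60  61  60  62  58  58  61  60  62  59  56  58  54  55
215 123 151 201 230 224 187 129 105 114 122 123 125 124 122 110  87  65  59  61  61  61  58  59  57  58  61  57  59  57  55  56  51
216 123 155 212 230 212 177 152 145 134 119 102  99 100  98  87  69  58  60  62  59  59  59  54  57  57  59  57  56  56  56  53  45
217 135 151 187 211 204 201 210 212 187 142  93  71  72  68  64  60  59  60  58  57  57  56  54  55  55  56  56  56  55  52  51  39
218 176 175 181 196 211 225 232 233 20
[... 3173 characters left out ...]
 188 183 177 171 183 205 212 201 198 213 228 234 236 234 210 150 131 154 163 171 195 212 210
225 139 122 126 135 164 212 229 228 226 219 218 210 203 214 228 231 229 227 218 214 227 233 227 187 153 150 161 166 192 223 229 208
226 140 135 145 151 187 226 231 229 227 228 229 226 223 226 230 232 232 225 194 166 184 206 203 176 165 156 154 184 218 230 214 175
227 165 161 162 172 204 227 224 218 221 227 229 228 228 229 232 232 230 203 156 120 128 153 176 192 191 167 172 210 231 221 183 131
0.518 [(0.026, [298.9, 222.5]), (0.03, [298.9, 220.9]), (0.036, [298.9, 218.4]), (0.043, [298.9, 215.6])]
0.558 [(0.026, [282.1, 219.5]), (0.03, [282.1, 217.9]), (0.036, [282.0, 215.5]), (0.043, [281.9, 212.6])]
```

```bash
python3 -c "
from bench import manip
print(manip.close_job())"
```

```text
the job is handed in; nothing more can be done
None
```

The honing plate is loaded and the job is handed in: the plate met the stop at about 17 N, and the clip lips sit about 2 px higher than when empty, which fits both being snapped into the groove rather than riding on top. The plate is released and the arm is clear of everything.

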